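# Biscuit tin: inner lid on, outer lid in hand

## Task

On the banquet table, slide the biscuit tin's transport lock outwards, fully open to its end stop. Then carry the two nested lids together from their stand by the inner lid's tall knob, lower them gently onto the tin until they are seated, and let go of the knob. Finally take the outer lid by its collar and lift it alone straight up until it is well clear above the knob, leaving the inner lid undisturbed on the tin, and finish while still holding the outer lid level above the tin; leave the tumbler, bud vase and plate where they stand.

Things in the scene. Friction and masses are not known exactly. Their poses are not given: they have to be found in the camera images.
- tin: Biscuit tin: open round aluminium tin, outer diameter 120, inner 112, height 70 mm, fixed, on a flat mat, biscuits up to 23 mm high inside. Origin: centre of its underside on the table; z up. A bracket 34 mm wide runs out along the tin's own -x to 148 mm from its axis, top 59 mm above the table, with a 10 mm high stop block at its outer end; the transport lock slides on it.
- lock (a joint): Transport lock slide (m): 0 locked, 0.040 fully open at the end stop; grows as it moves outwards along the tin's own -x. Starts at 0 to 0.012. Friction about 1.5 N, stays where left. Locked, its tongue (18 mm wide, 70 to 76 mm above the table) reaches 20 mm in over the tin's mouth and keeps the lids from seating; open, it ends 76 mm from the tin's axis, clear of the lids.
- lock_top (a point): Centre of the top of the lock's grip, 103 mm above the table, from the tin's axis along its own -x by 92 mm (locked) to 132 mm (open). The grip is an upright dark steel block, 18 mm along the slide, 14 mm across it, 28 mm high below this point; pinch it from above across the slide (along the tin's own y).
- stand: Lid stand: fixed low wooden ring, outer diameter 120, inner 112, height 30 mm, on a flat mat. Origin: centre of its underside on the table. The nested lids rest on it, centred, at the start.
- inner_lid: Inner lid, wood, about 160 g. Origin: centre of its underside; z up. Plug 98 mm diameter at 0, 106 mm at 10 mm; flange 122 mm diameter from 10 to 14 mm, rests on the rim of stand or tin; stem 16 mm diameter from 14 to 46 mm; round knob 22 mm diameter from 46 to 76 mm. Origin 20 mm above the table on the stand, 60 mm when seated on the tin. The outer lid lies on its flange.
- knob_top (a point): Centre of the top of the inner lid's knob, 76 mm above the inner lid's origin. Stem and knob pass freely through the outer lid's hole and collar; the whole 30 mm high knob stands above the collar. Lifting by the knob carries both lids.
- outer_lid: Outer lid, aluminium, about 200 g. Origin: centre of its lower edge; z up. Skirt 135 mm outer, 127 mm inner diameter from 0 to 12.5 mm; flat disc from 8.5 to 12.5 mm with a 40 mm hole in the middle; around the hole an upright round collar from 12.5 to 40.5 mm. Nested, its origin is 5.5 mm above the inner lid's; it must rise 71 mm to clear the knob.
- collar_top (a point): Centre of the top edge of the outer lid's collar, 40.5 mm above that lid's origin. The collar is the outer lid's handle: outer diameter 48, inner 40, height 28 mm; grip it across the outside from above, the knob standing free between the fingers (its top 30 mm above this point while nested).
- tumbler: Bystander: glass tumbler, 68 mm mouth, 115 mm high. Origin: centre of its underside.
- bud_vase: Bystander: white ceramic bud vase, 60 mm wide, about 155 mm high with its flowers. Origin: centre of its underside.
- plate: Bystander: white dessert plate, 150 mm diameter, 16 mm high. Origin: centre of its underside.
There are look-alikes about, which are no part of the job. Of the things shaped like the outer_lid, the aluminium one is meant. Of the things shaped like the inner_lid, the wood one is meant.

How it is judged:
By the outcome, as a careful person would: the job done as asked, in the order asked, and still so for the second after the job is handed in, while the arm keeps its last pose, push and grip.
It also fails if it takes over 66 s, if anything falls off the work surface, if the arm or the gripper's body presses on something with over 40 N, if the wrist force passes 120 N, or if a joint passes its speed limit or range.

## Robot

A 6-joint arm with a two-finger parallel gripper is mounted at the origin on the work surface. World frame = base frame: x ahead of the robot, y to its left, z up, the work surface at z = 0. Lengths are in mm, angles in rad, forces in N, time in s.
With the tool pointing down it reaches from about 275 to 750 mm from the base axis. Payload 10.2 kg.
Tool frame: the origin (TCP) lies between the finger pads; the fingertips stand 22 mm ahead of it and the grasp point (between the pads) lies 3 mm ahead of it (ctrl.nose_length is the distance from the TCP to the fingertips, in mm); y points along the fingers, z is the direction in which the jaws open and shut, and the axes are right-handed (so a half turn about y gives the same grasp; the last joint's range is limited). The gripper opens to 85 mm and grips with 20 to 120 N. Pads are 22 mm wide; open, the fingers measure 114 mm over their backs; the gripper's body (76 mm by 85 mm) begins 54 mm behind the grasp point. The pads swing forward as they close: fully open they stand 13 mm farther back than shut.
Start: joints at [-1.344, 0.313, 1.498, -0, 1.331, -0.223], TCP at [228.251, -472.793, 253.294] pointing down, gripper open.
Joint ranges: [-2.94, 2.94], [-0.97, 2.17], [0.19, 2.56], [-1.23, 4.37], [0.02, 3.11], [-2.88, 2.88]. Speed limits (rad/s): [2.39, 2.39, 3.01, 3.14, 3.14, 3.14].

## Interface

Orientations are given as a unit quaternion [w, x, y, z].
In Python, from rig import ctrl, eyes, models gives the robot as it stands.
- The arm moves only by the shell command python3 -m crank 'ROWS' [FORCE]. ROWS is JSON, a list of rows, each an object with "dp": the shift along the tool's x, y, z in mm, a list of three; "roll": the turn about the tool's y in rad; "gripper": the closure in counts, from 0 (fully open) to 255 (shut). A call has 1 to 10 rows; each row is the pose to reach, as a shift and turn from the pose commanded when the call began, along the tool's axes at that moment; what a row does not reach only later rows make up. A row lasts 1/12 s, in which the tool goes at most 41.7 mm and 7.16 degrees, less where a joint would pass 70% of its speed; a pose out of reach is approached as far as the arm can. A call with a gripper value outside its range is refused whole. The fingers move at their own pace and stop on an object; FORCE is the grip in N (left out, the last holds). Time passes only in rows, so rows that repeat a pose let the fingers close. It gives the time, the measured TCP pose, the force and the opening at its end, in the units of the state.
- ctrl.sense(): the state, without advancing time (a new reading comes with each control period).
- eyes.capture(name): name is "scene" or "top"; returns a dict with "color" (420x560x3 uint8, red, green, blue), "fx", "fy", "cx", "cy" (pixels), "R" (3x3) and "t" (3): a world point X has camera coordinates R X + t. Camera axes: x right, y down, z forward; pixel columns grow to the right and rows downward; lengths in mm; the calibration is good to about 2 mm. A picture is of the moment at which its call begins. There is no depth.
- ctrl.finish_job(): hands the job in, once; it reports no verdict.
Trained networks look in a picture, given as the dict that the camera call returned (one of the last four; its "shot" number tells which), for a name from the list of things; names that differ only in an ending like _2 or _b are one class to them, and where a whole thing is asked for, a point or a joint stands for the part that bears it (a point fixed in the world has none). Each returns a list of dicts, best first, with "confidence" (0 to 1); they miss things now and then, are a little off and sometimes report something else, mostly with a low value. They report only what shows in the picture. A call takes as long as a camera call. They do not tell look-alikes from the thing itself.
- models.spot_in(picture, label): "extent" ([centre column, centre row, width, height] in pixels, round what is visible of it).
- models.spot_point(picture, label): "centre" ([column, row] in pixels: a listed point, or the origin of a listed thing).
The state is a dict: "time_s": time; "joints": joint angles; "dq": joint speeds; "tau": joint torques, N m; "eef_pos": TCP position; "ee_rot": TCP orientation; "force": force on the tool from outside, world axes, zero at the start; "wrist_torque": the same for the moment, N m; "grip_width": opening from 0.0 (shut) to 1.0 (fully open).
Only numpy, scipy, OpenCV 4.12 (cv2) and the standard library are available. Lean on these libraries where they do the work, as an engineer would, in place of code of your own. Each camera call takes 0.05 s, during which the arm holds its last target. There are 200 camera calls.

## Working session

There is one attempt and no reset: what is moved stays moved. The work goes in short steps, Python scripts to look and compute and a shell command to move; the robot and the scene stay as the last step left them, time stands still between calls to the robot, and variables do not carry over. Pictures are saved under pics/ and viewed, about 8 in all and at most 12, crops included, and the job is handed in when it is done.

```bash
mkdir -p pics; ls; python3 - <<'E'
from rig import ctrl,eyes,models
import cv2,numpy as np
print(ctrl.sense(), ctrl.nose_length)
for n in ["scene","top"]:
    p=eyes.capture(n); cv2.imwrite(f"pics/{n}0.png",p["color"][:,:,::-1])
    print(n,p["fx"],p["cx"],p["cy"],np.round(p["R"],3).tolist(),np.round(p["t"],1).tolist())
    for l in ["tin","lock_top","stand","knob_top","collar_top","inner_lid","outer_lid","tumbler","bud_vase","plate"]:
        print(l,[(np.round(d["centre"],1).tolist(),round(d["confidence"],2)) for d in models.spot_point(p,l)])
E
```

```text
pics
{'time_s': 0.0, 'joints': array([-1.34439267e+00,  3.13496607e-01,  1.49845901e+00, -1.33626841e-05,
        1.33100018e+00, -2.23401146e-01]), 'dq': array([ 5.47909757e-04, -1.92230769e-03, -9.25198082e-04,  1.02804822e-03,
        6.33091312e-04,  1.43963496e-05]), 'tau': array([-1.86668825e-03, -4.12272441e+01, -2.59743798e+01, -2.71074186e-04,
        4.15659844e-03,  8.41257474e-06]), 'eef_pos': array([ 228.19613887, -472.55095238,  252.70295704]), 'ee_rot': array([ 0.15768849, -0.15769912,  0.68978044, -0.68881657]), 'force': array([0.63698142, 0.18653735, 0.63089979]), 'wrist_torque': array([ 0.02397357, -0.01152928, -0.00557264]), 'grip_width': 0.9987400254736595} 22.0
scene 399.7431834800262 274.07836348297207 210.97363673222 [[-0.362, 0.932, 0.014], [0.567, 0.232, -0.79], [-0.74, -0.278, -0.613]] [191.3, -201.5, 1409.6]
tin [([221.5, 249.1], 0.78)]
lock_top [([224.8, 191.7], 0.57)]
stand [([320.7, 287.1], 0.88), ([320.0, 279.8], 0.37)]
knob_top [([264.8, 178.1], 0.75), ([328.5, 253.8], 0.56), ([125.9, 226.0], 0.37)]
collar_top [([409.6, 212.0], 0.89), ([346.5, 206.5], 
[... 219 characters left out ...]
], 0.78)]
bud_vase [([124.4, 228.2], 0.6)]
plate [([461.9, 307.3], 0.93)]
top 411.347741877844 280.8026676638354 209.8982691622486 [[0.024, -1.0, 0.016], [-0.995, -0.025, -0.097], [0.098, -0.013, -0.995]] [-23.2, 527.8, 1263.1]
tin [([319.3, 197.1], 0.68)]
lock_top [([330.1, 226.1], 0.73)]
stand [([329.0, 227.2], 0.25)]
knob_top [([314.7, 274.5], 0.7), ([227.7, 180.7], 0.4)]
collar_top [([178.6, 288.2], 0.88), ([231.0, 183.8], 0.83), ([228.7, 278.0], 0.74)]
inner_lid [([228.7, 190.8], 0.62)]
outer_lid [([230.9, 185.9], 0.81), ([229.6, 277.4], 0.79), ([181.8, 283.0], 0.6), ([403.5, 192.4], 0.22)]
tumbler [([285.3, 140.2], 0.84)]
bud_vase [([403.7, 191.9], 0.55)]
plate [([137.6, 204.4], 0.65)]
```

View pics/scene0.png

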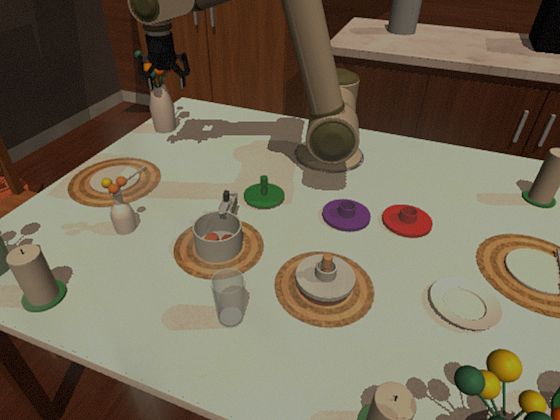

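View pics/top0.png

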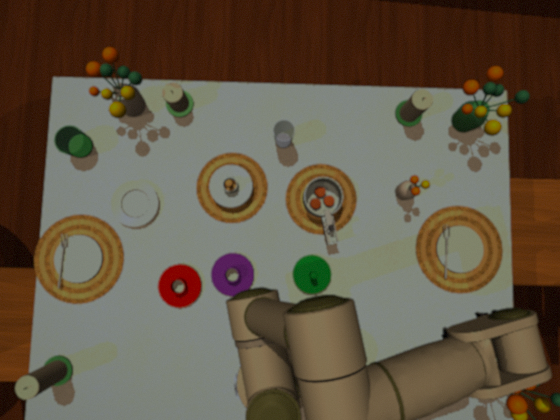

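```bash
cat > h.py <<'E'
from rig import ctrl,eyes,models
import cv2,numpy as np
from scipy.spatial.transform import Rotation as Rot
def ray(p,uv):
    R=np.array(p["R"]);c=-R.T@np.array(p["t"])
    return c,R.T@np.array([(uv[0]-p["cx"])/p["fx"],(uv[1]-p["cy"])/p["fy"],1])
def plane(p,uv,z):
    c,d=ray(p,uv); return c+d*(z-c[2])/d[2]
def proj(p,X):
    x=np.array(p["R"])@np.array(X)+np.array(p["t"]); return [p["fx"]*x[0]/x[2]+p["cx"],p["fy"]*x[1]/x[2]+p["cy"]]
def rot():
    q=ctrl.sense()["ee_rot"]; return Rot.from_quat([q[1],q[2],q[3],q[0]])
E
python3 - <<'E'
from h import *
s=eyes.capture("scene");t=eyes.capture("top")
print("R tool (cols x,y,z)\n",rot().as_matrix().round(3))
for n,us,ut,z in [("tin",(221.5,249.1),(319.3,197.1),0),("lock",(224.8,191.7),(330.1,226.1),103),("stand",(320.7,287.1),None,0),("knob",(328.5,253.8),(227.7,180.7),96),("collar",(327.4,268.6),(231,183.8),66),("tumbler",(232.4,318.9),(285.3,140.2),0),("vase",(124.4,228.2),(403.7,191.9),0),("plate",(461.9,307.3),(137.6,204.4),0),("dk",(264.8,178.1),(314.7,274.5),96),("c1",(409.6,212),(178.6,288.2),40),("c2",(346.5,206.5),(228.7,278),40)]:
    print(n,plane(s,us,z).round(1),None if ut is None else plane(t,ut,z).round(1))
E
```

```text
R tool (cols x,y,z)
 [[-0.901 -0.     0.435]
 [-0.435 -0.    -0.901]
 [ 0.    -1.     0.   ]]
tin [ 577.3 -124.7    0. ] [ 575.2 -133.3    0. ]
lock [ 475.7 -159.6  103. ] [ 476.5 -155.3  103. ]
stand [605.3 145.    0. ] None
knob [592.1 150.3  96. ] [604.7 150.7  96. ]
collar [606.8 154.8  66. ] [600.4 143.9  66. ]
tumbler [760.9  -4.8   0. ] [758.8 -19.9   0. ]
vase [ 602.2 -403.9    0. ] [ 599.1 -405.7    0. ]
plate [545.3 450.5   0. ] [536.9 445.5   0. ]
dk [366.4 -92.   96. ] [ 334.3 -112.9   96. ]
c1 [292.3 302.2  40. ] [280.7 293.9  40. ]
c2 [333.1 137.3  40. ] [314.6 143.5  40. ]
```

The pictures show the tin at scene (218,238) / top (322,197) with its lock towards the robot at top (331,228). The wood and aluminium lids are at scene (326,275) / top (231,186). The green, purple and red items are look-alikes. Next I'll refine the positions by fitting known circles.

```bash
cat >> h.py <<'E'
def circ(c,r,z,n=120):
    a=np.linspace(0,2*np.pi,n,endpoint=False); return np.c_[c[0]+r*np.cos(a),c[1]+r*np.sin(a),np.full(n,z)]
def pp(p,X):
    x=np.asarray(X)@np.array(p["R"]).T+np.array(p["t"]); return np.c_[p["fx"]*x[:,0]/x[:,2]+p["cx"],p["fy"]*x[:,1]/x[:,2]+p["cy"]]
def grad(p):
    g=cv2.GaussianBlur(p["color"],(0,0),.8).astype(np.float32)
    return np.minimum(np.hypot(cv2.Sobel(g,-1,1,0),cv2.Sobel(g,-1,0,1)).max(2),150)
def fitc(ps,circles,c0,w=16):
    gs=[grad(p) for p in ps]; best=(-1,)
    for x in np.arange(c0[0]-w,c0[0]+w+.1,1.):
        for y in np.arange(c0[1]-w,c0[1]+w+.1,1.):
            s=0
            for p,g in zip(ps,gs):
                for r,z in circles:
                    q=pp(p,circ((x,y),r,z)).astype(np.float32)
                    s+=cv2.remap(g,q[None,:,0],q[None,:,1],cv2.INTER_LINEAR).mean()
            if s>best[0]: best=(s,x,y)
    return best
E
python3 - <<'E'
from h import *
s=eyes.capture("scene");t=eyes.capture("top")
for nm,ps in [("s",[s]),("t",[t]),("both",[s,t])]:
    print(nm,"tin",fitc(ps,[(60,70),(56,70)],(576,-129)),"lids",fitc(ps,[(67.5,38),(24,66)],(602,149)),"knob",fitc(ps,[(11,96)],(600,149),10))
cs=[(576,-129,60,70),(602,149,67.5,38),(602,149,24,66),(602,149,11,96)]
for p,o,nm in [(s,(170,160),"s"),(t,(190,130),"t")]:
    im=cv2.resize(p["color"][o[1]:o[1]+150,o[0]:o[0]+200],None,fx=4,fy=4,interpolation=cv2.INTER_CUBIC)[:,:,::-1].copy()
    cv2.imwrite(f"pics/crop_{nm}.png",im)
E
```

```text
s tin (np.float32(229.0679), np.float64(570.0), np.float64(-136.0)) lids (np.float32(237.15991), np.float64(601.0), np.float64(149.0)) knob (np.float32(125.765335), np.float64(598.0), np.float64(150.0))
t tin (np.float32(239.83391), np.float64(567.0), np.float64(-137.0)) lids (np.float32(253.00539), np.float64(597.0), np.float64(147.0)) knob (np.float32(137.37695), np.float64(602.0), np.float64(151.0))
both tin (np.float32(464.4869), np.float64(567.0), np.float64(-137.0)) lids (np.float32(479.58038), np.float64(600.0), np.float64(149.0)) knob (np.float32(253.81139), np.float64(598.0), np.float64(151.0))
```

View pics/crop_t.png

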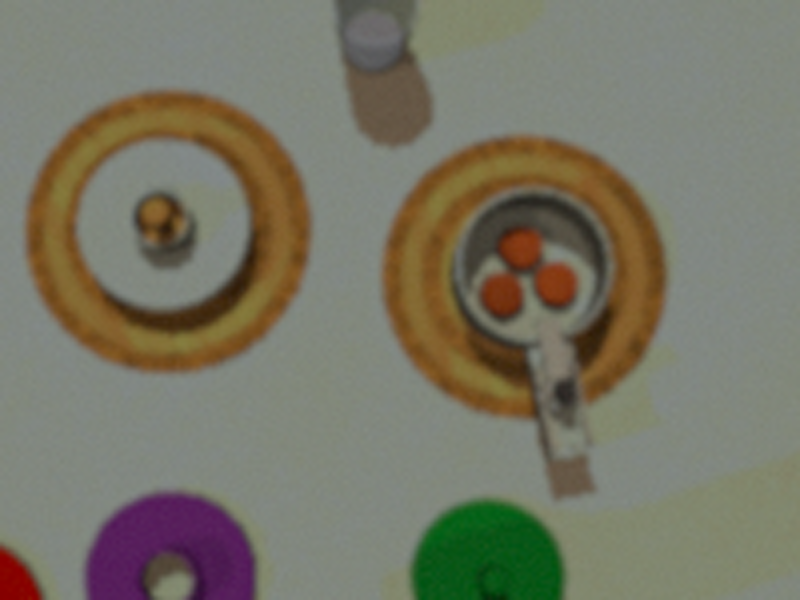

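View pics/crop_s.png

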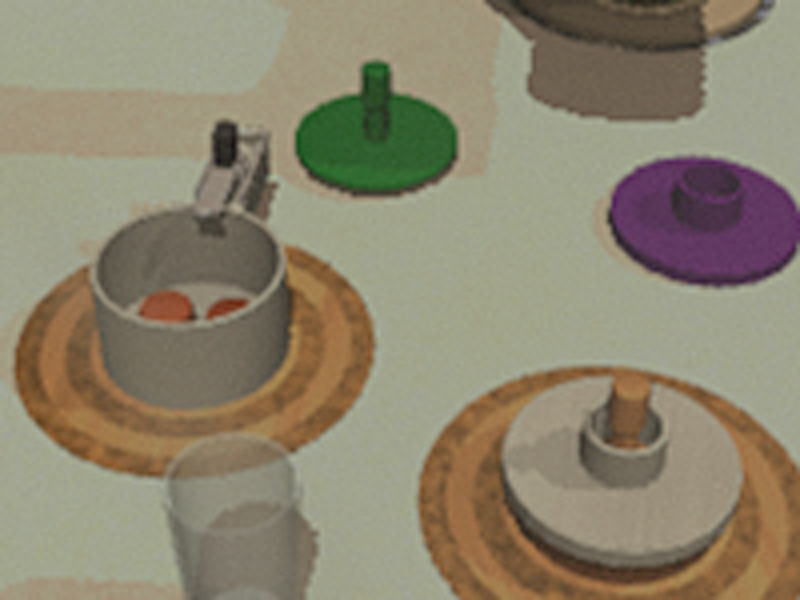

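The crops confirm the scene: grip top at about scene (226,191) and top (331,227), bracket end at about top (332.7,242.5). The mat and lid circles agree with the fits.

```bash
python3 - <<'E'
from h import *
s=eyes.capture("scene");t=eyes.capture("top")
for uv in [(226,191),(224.8,191.7)]: print("s",plane(s,uv,103).round(1))
for uv in [(331,227),(330.1,226.1)]: print("t",plane(t,uv,103).round(1))
print("stop",plane(t,(332.7,242.5),69).round(1))
c=np.array([568,-136.5])
# bracket fit: sum gradient along side edges (z=59, +-17, 90..148) over yaw
g=[grad(s),grad(t)]
r=[]
for a in np.arange(-.3,.5,.01):
    d=-np.array([np.cos(a),np.sin(a)]);n=np.array([-d[1],d[0]]);sc=0
    u=np.linspace(75,148,50)[:,None]
    for p,gg in zip((s,t),g):
        for sg in (-17,17):
            q=pp(p,np.c_[c+u*d+sg*n,np.full(50,59)]).astype(np.float32)
            sc+=cv2.remap(gg,q[None,:,0],q[None,:,1],1).mean()
    r.append((round(float(sc),1),round(a,2)))
print(sorted(r)[::-1][:6])
E
```

```text
s [ 471.7 -158.1  103. ]
s [ 475.7 -159.6  103. ]
t [ 473.9 -158.   103. ]
t [ 476.5 -155.3  103. ]
stop [ 429.3 -168.3   69. ]
[(454.2, np.float64(0.25)), (446.3, np.float64(0.24)), (432.9, np.float64(0.26)), (419.4, np.float64(0.23)), (392.2, np.float64(0.22)), (386.7, np.float64(0.27))]
```

```bash
cat >> h.py <<'E'
def go(x,y,z,yawz=None):
    """dp (tool axes) to reach world TCP xyz; roll to bring the jaw axis to world heading yawz"""
    s=ctrl.sense(); M=rot().as_matrix(); d=np.array([x,y,z])-s["eef_pos"]
    a=np.arctan2(M[1,2],M[0,2]); r=0 if yawz is None else -((yawz-a+np.pi/2)%np.pi-np.pi/2)
    print("dp",(M.T@d).round(1),"roll",round(r,3),"pos",s["eef_pos"].round(1),"F",s["force"].round(1),"w",round(s["grip_width"],3),"t",round(s["time_s"],2))
E
python3 -c "
from h import *
go(474,-158.5,200,.24+np.pi/2)"
```

```text
dp [-358.    53.3 -176.2] roll 0.21 pos [ 228.3 -472.8  253.3] F [-0.9  0.7  1. ] w 1.004 t 1.4
```

```bash
python3 -m crank '[{"dp":[-36,5,-18],"roll":0.02,"gripper":120},{"dp":[-72,11,-35],"roll":0.04,"gripper":120},{"dp":[-108,16,-53],"roll":0.06,"gripper":120},{"dp":[-143,21,-70],"roll":0.08,"gripper":120},{"dp":[-179,27,-88],"roll":0.11,"gripper":120},{"dp":[-215,32,-106],"roll":0.13,"gripper":120},{"dp":[-251,37,-123],"roll":0.15,"gripper":120},{"dp":[-287,43,-141],"roll":0.17,"gripper":120},{"dp":[-322,48,-158],"roll":0.19,"gripper":120},{"dp":[-358,53,-176],"roll":0.21,"gripper":120}]'
python3 -c "
from h import *
go(474,-158.5,104,.24+np.pi/2)"
```

```text
time_s: 2.23
eef_pos: [475.0, -156.9, 200.2]
ee_rot: [-0.084, 0.084, -0.702, 0.702]
force: [-0.2, -1.2, 0.3]
grip_width: 0.527
dp [ 1.4 96.2  1.2] roll -0.001 pos [ 475.  -156.9  200.2] F [-0.2 -1.2  0.3] w 0.527 t 2.23
```

```bash
python3 -m crank '[{"dp":[0,30,0],"roll":0,"gripper":120},{"dp":[0,55,0],"roll":0,"gripper":120},{"dp":[0,75,0],"roll":0,"gripper":120},{"dp":[0,88,0],"roll":0,"gripper":120},{"dp":[0,96,0],"roll":0,"gripper":120},{"dp":[0,96,0],"roll":0,"gripper":120},{"dp":[0,96,0],"roll":0,"gripper":120}]'
python3 - <<'E'
from h import *
go(474,-158.5,104,.24+np.pi/2)
ims=[]
for n,o in [("scene",(165,120)),("top",(270,160))]:
    p=eyes.capture(n); ims.append(cv2.resize(p["color"][o[1]:o[1]+130,o[0]:o[0]+100],None,fx=4,fy=4,interpolation=2)[:,:,::-1])
cv2.imwrite("pics/lock1.png",np.hstack(ims))
E
```

```text
time_s: 2.82
eef_pos: [474.3, -158.8, 104.7]
ee_rot: [-0.085, 0.084, -0.702, 0.702]
force: [0.2, 0.5, -0.4]
grip_width: 0.535
dp [ 0.2  0.7 -0.4] roll -0.0 pos [ 474.3 -158.8  104.7] F [ 0.2  0.5 -0.4] w 0.535 t 2.82
```

View pics/lock1.png

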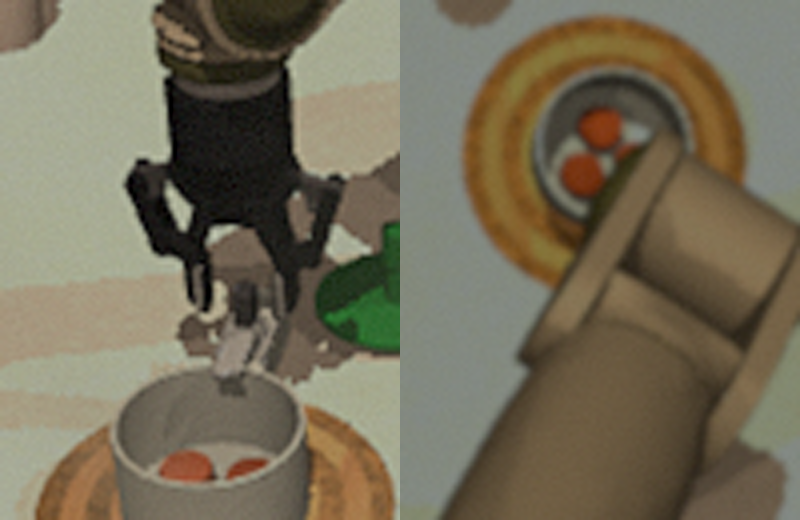

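The grip block (crop 245,295) stands well centred between the fingers (205 and 285). Closing.

```bash
python3 -m crank '[{"dp":[0,0,0],"roll":0,"gripper":230},{"dp":[0,0,0],"roll":0,"gripper":230},{"dp":[0,0,0],"roll":0,"gripper":230},{"dp":[0,0,0],"roll":0,"gripper":230},{"dp":[0,0,0],"roll":0,"gripper":230},{"dp":[0,0,0],"roll":0,"gripper":230}]' 30
python3 - <<'E'
from h import *
go(474,-158.5,104,.24+np.pi/2)
print(rot().as_matrix().round(3))
E
```

```text
time_s: 3.42
eef_pos: [474.3, -158.5, 104.9]
ee_rot: [0.085, -0.084, 0.702, -0.702]
force: [-1.9, 2.1, 7.0]
grip_width: 0.156
dp [ 0.3  0.9 -0. ] roll -0.001 pos [ 474.3 -158.5  104.9] F [-1.9  2.1  7. ] w 0.156 t 3.42
[[-0.971  0.001  0.237]
 [-0.237  0.    -0.971]
 [-0.001 -1.    -0.   ]]
```

```bash
python3 -m crank '[{"dp":[5,0,0],"roll":0,"gripper":230},{"dp":[10,0,0],"roll":0,"gripper":230},{"dp":[15,0,0],"roll":0,"gripper":230},{"dp":[20,0,0],"roll":0,"gripper":230},{"dp":[25,0,0],"roll":0,"gripper":230},{"dp":[29,0,0],"roll":0,"gripper":230},{"dp":[32,0,0],"roll":0,"gripper":230},{"dp":[32,0,0],"roll":0,"gripper":230},{"dp":[32,0,0],"roll":0,"gripper":230}]'
python3 -m crank '[{"dp":[1,0,0],"roll":0,"gripper":230},{"dp":[2,0,0],"roll":0,"gripper":230},{"dp":[3,0,0],"roll":0,"gripper":230},{"dp":[3,0,0],"roll":0,"gripper":230},{"dp":[3,0,0],"roll":0,"gripper":230}]'
```

```text
time_s: 4.17
eef_pos: [442.7, -165.7, 104.9]
ee_rot: [0.084, -0.084, 0.702, -0.702]
force: [-2.8, 5.6, 9.0]
grip_width: 0.156
time_s: 4.58
eef_pos: [441.6, -166.0, 105.0]
ee_rot: [0.086, -0.083, 0.702, -0.702]
force: [10.3, 10.4, 2.7]
grip_width: 0.155
```

```bash
python3 -m crank '[{"dp":[1,0,0],"roll":0,"gripper":230},{"dp":[2,0,0],"roll":0,"gripper":230},{"dp":[2,0,0],"roll":0,"gripper":230},{"dp":[2,0,0],"roll":0,"gripper":230}]'
python3 -m crank '[{"dp":[0,0,0],"roll":0,"gripper":120},{"dp":[0,0,0],"roll":0,"gripper":120},{"dp":[0,0,0],"roll":0,"gripper":120},{"dp":[0,0,0],"roll":0,"gripper":120},{"dp":[0,-20,0],"roll":0,"gripper":120},{"dp":[0,-45,0],"roll":0,"gripper":120},{"dp":[0,-80,0],"roll":0,"gripper":120},{"dp":[0,-115,0],"roll":0,"gripper":100},{"dp":[0,-115,0],"roll":0,"gripper":100}]'
python3 - <<'E'
from h import *
go(599,150,200)
p=eyes.capture("scene");o=(165,120)
print(models.spot_point(p,"lock_top")[:1])
cv2.imwrite("pics/lock2.png",cv2.resize(p["color"][o[1]:o[1]+150,o[0]:o[0]+200],None,fx=4,fy=4,interpolation=2)[:,:,::-1])
E
```

```text
time_s: 4.92
eef_pos: [441.2, -166.1, 105.0]
ee_rot: [0.087, -0.081, 0.702, -0.702]
force: [21.5, 15.1, -2.9]
grip_width: 0.154
time_s: 5.67
eef_pos: [439.9, -168.8, 225.3]
ee_rot: [-0.087, 0.082, -0.699, 0.705]
force: [0.3, -0.5, 1.2]
grip_width: 0.608
dp [-230.1   24.7 -272.1] roll 0 pos [ 439.9 -168.8  225.3] F [ 0.3 -0.5  1.2] w 0.608 t 5.67
[{'centre': [230.6, 184.9], 'confidence': 0.69}]
```

View pics/lock2.png

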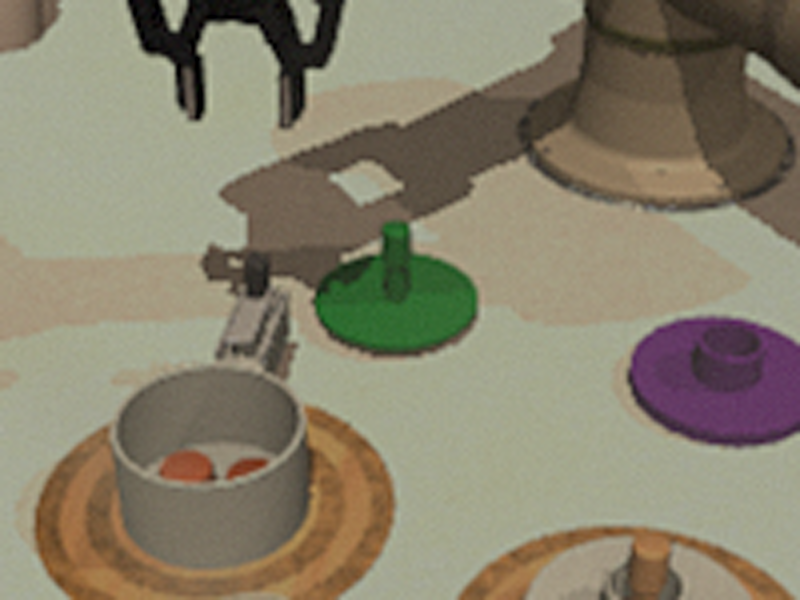

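The lock now sits against the stop block: force rose to about 25 N with no further motion. On to the knob.

```bash
python3 -m crank '[{"dp":[-23,2,-27],"roll":0,"gripper":100},{"dp":[-46,5,-54],"roll":0,"gripper":100},{"dp":[-69,7,-82],"roll":0,"gripper":100},{"dp":[-92,10,-109],"roll":0,"gripper":100},{"dp":[-115,12,-136],"roll":0,"gripper":100},{"dp":[-138,15,-163],"roll":0,"gripper":100},{"dp":[-161,17,-190],"roll":0,"gripper":100},{"dp":[-184,20,-218],"roll":0,"gripper":100},{"dp":[-207,22,-245],"roll":0,"gripper":100},{"dp":[-230,25,-272],"roll":0,"gripper":100}]'
python3 -m crank '[{"dp":[0,0,0],"roll":0,"gripper":100},{"dp":[0,0,0],"roll":0,"gripper":100},{"dp":[0,20,0],"roll":0,"gripper":100},{"dp":[0,40,0],"roll":0,"gripper":100},{"dp":[0,50,0],"roll":0,"gripper":100},{"dp":[0,50,0],"roll":0,"gripper":100},{"dp":[0,50,0],"roll":0,"gripper":100}]'
python3 - <<'E'
from h import *
go(599,150,93)
p=eyes.capture("scene");o=(250,190)
s=ctrl.sense();M=rot().as_matrix()
print(M.round(3).tolist(), proj(p,s["eef_pos"]))
for l in ["knob_top","collar_top"]: print(l,[(d["centre"],d["confidence"]) for d in models.spot_point(p,l)])
im=cv2.resize(p["color"][o[1]:o[1]+140,o[0]:o[0]+170],None,fx=4,fy=4,interpolation=2)[:,:,::-1]
cv2.imwrite("pics/knob1.png",im)
E
```

```text
time_s: 6.6
eef_pos: [597.0, 153.0, 192.4]
ee_rot: [-0.084, 0.086, -0.702, 0.702]
force: [0.4, -0.3, 0.8]
grip_width: 0.61
time_s: 7.18
eef_pos: [596.9, 150.7, 144.3]
ee_rot: [-0.084, 0.085, -0.702, 0.702]
force: [-0.1, 0.2, 1.0]
grip_width: 0.607
dp [-1.9 51.3  1.2] roll 0 pos [596.9 150.7 144.3] F [-0.1  0.2  1. ] w 0.607 t 7.18
[[-0.972, 0.001, 0.237], [-0.237, -0.0, -0.972], [-0.001, -1.0, 0.0]] [np.float64(330.38742145558547), np.float64(238.4815784046029)]
knob_top [([265.4, 177.5], 0.96), ([328.9, 254.8], 0.72)]
collar_top [([411.2, 211.3], 0.88), ([344.5, 206.3], 0.67), ([328.6, 268.3], 0.56)]
```

View pics/knob1.png

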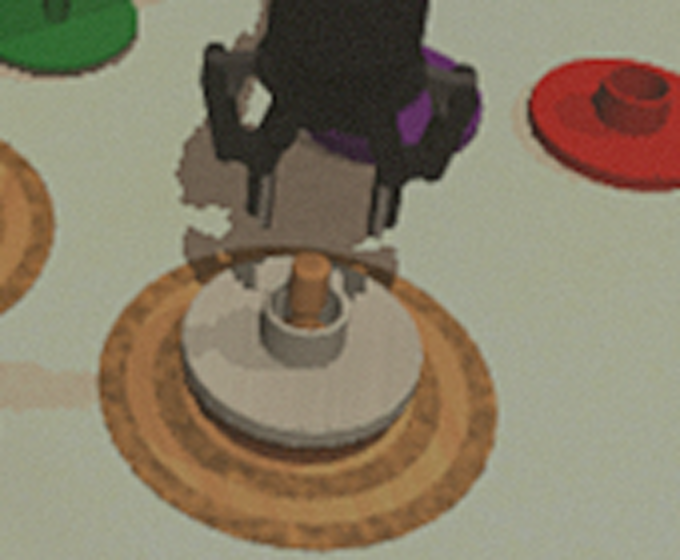

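The knob top at (328,254) lies midway under the fingers. Descending and gripping.

```bash
python3 -m crank '[{"dp":[-1,15,0],"roll":0,"gripper":100},{"dp":[-2,32,1],"roll":0,"gripper":100},{"dp":[-2,44,1],"roll":0,"gripper":100},{"dp":[-2,51,1],"roll":0,"gripper":100},{"dp":[-2,51,1],"roll":0,"gripper":100},{"dp":[-2,51,1],"roll":0,"gripper":100}]'
python3 -m crank '[{"dp":[0,0,0],"roll":0,"gripper":150},{"dp":[0,0,0],"roll":0,"gripper":170},{"dp":[0,0,0],"roll":0,"gripper":230},{"dp":[0,0,0],"roll":0,"gripper":230},{"dp":[0,0,0],"roll":0,"gripper":230},{"dp":[0,0,0],"roll":0,"gripper":230},{"dp":[0,0,0],"roll":0,"gripper":230}]' 60
```

```text
time_s: 7.83
eef_pos: [599.4, 150.9, 93.8]
ee_rot: [-0.085, 0.084, -0.702, 0.702]
force: [0.2, 0.1, -0.6]
grip_width: 0.611
time_s: 8.42
eef_pos: [599.7, 150.9, 94.4]
ee_rot: [-0.085, 0.084, -0.702, 0.702]
force: [-0.8, -0.9, 6.1]
grip_width: 0.239
```

```bash
python3 -m crank '[{"dp":[0,-3,0],"roll":0,"gripper":230},{"dp":[0,-8,0],"roll":0,"gripper":230},{"dp":[0,-16,0],"roll":0,"gripper":230},{"dp":[0,-26,0],"roll":0,"gripper":230},{"dp":[0,-40,0],"roll":0,"gripper":230},{"dp":[0,-55,0],"roll":0,"gripper":230},{"dp":[0,-68,0],"roll":0,"gripper":230},{"dp":[0,-80,0],"roll":0,"gripper":230},{"dp":[0,-80,0],"roll":0,"gripper":230},{"dp":[0,-80,0],"roll":0,"gripper":230}]'
python3 - <<'E'
from h import *
go(568.5,-135.8,172)
p=eyes.capture("scene");o=(230,130)
cv2.imwrite("pics/lift.png",cv2.resize(p["color"][o[1]:o[1]+180,o[0]:o[0]+200],None,fx=3,fy=3,interpolation=2)[:,:,::-1])
E
```

```text
time_s: 9.25
eef_pos: [599.3, 150.9, 173.9]
ee_rot: [-0.085, 0.084, -0.702, 0.702]
force: [0.2, -0.0, -5.3]
grip_width: 0.233
dp [ 98.    1.9 271.2] roll 0 pos [599.3 150.9 173.9] F [ 0.2 -0.  -5.3] w 0.233 t 9.25
```

View pics/lift.png

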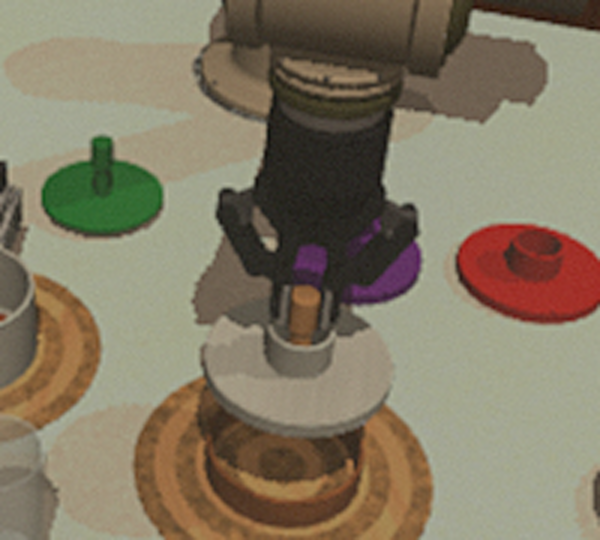

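Both lids hang level from the knob, nested. Carrying them over the tin.

```bash
python3 -m crank '[{"dp":[2,-1,5],"roll":0,"gripper":230},{"dp":[6,-2,18],"roll":0,"gripper":230},{"dp":[14,-3,38],"roll":0,"gripper":230},{"dp":[23,-4,64],"roll":0,"gripper":230},{"dp":[33,-5,92],"roll":0,"gripper":230},{"dp":[43,-5,120],"roll":0,"gripper":230},{"dp":[53,-5,148],"roll":0,"gripper":230},{"dp":[64,-5,176],"roll":0,"gripper":230},{"dp":[74,-5,204],"roll":0,"gripper":230},{"dp":[83,-5,230],"roll":0,"gripper":230}]'
python3 -m crank '[{"dp":[7,0,20],"roll":0,"gripper":230},{"dp":[11,0,31],"roll":0,"gripper":230},{"dp":[14,0,38],"roll":0,"gripper":230},{"dp":[15,0,41],"roll":0,"gripper":230},{"dp":[15,0,41],"roll":0,"gripper":230},{"dp":[15,0,41],"roll":0,"gripper":230},{"dp":[15,0,41],"roll":0,"gripper":230}]'
python3 - <<'E'
from h import *
go(568.5,-135.8,134)
s=eyes.capture("scene");t=eyes.capture("top")
e=ctrl.sense()["eef_pos"]
b=e[2]-74  # inner origin
print("lids scene",fitc([s],[(67.5,b+18),(24,b+46)],e[:2],10),"top",fitc([t],[(67.5,b+18)],e[:2],10))
print("tin scene lower",fitc([s],[(60,70),(60,0)],(568,-136),10))
o=(130,100)
im=cv2.resize(s["color"][o[1]:o[1]+180,o[0]:o[0]+200],None,fx=3,fy=3,interpolation=2)[:,:,::-1].copy()
for c,r,z,col in [(e[:2],67.5,b+18,(0,0,255)),(e[:2],67.5,b+5.5,(0,0,255)),((568.5,-135.8),60,70,(255,0,0)),((568.5,-135.8),60,0,(255,0,0))]:
    cv2.polylines(im,[((pp(s,circ(c,r,z))-o)*3).astype(np.int32)],True,col,1)
cv2.imwrite("pics/over.png",im)
E
```

```text
time_s: 10.13
eef_pos: [572.2, -94.9, 178.0]
ee_rot: [-0.084, 0.085, -0.702, 0.702]
force: [0.6, -1.1, -4.4]
grip_width: 0.234
time_s: 10.72
eef_pos: [568.5, -134.6, 178.3]
ee_rot: [0.085, -0.085, 0.702, -0.702]
force: [-0.1, 0.1, -4.9]
grip_width: 0.235
dp [ 0.3 44.3  1.2] roll 0 pos [ 568.5 -134.6  178.3] F [-0.1  0.1 -4.9] w 0.235 t 10.72
lids scene (np.float32(204.61264), np.float64(568.4668465719066), np.float64(-136.7801233072807)) top (np.float32(57.776466), np.float64(566.4668465719066), np.float64(-133.7801233072807))
tin scene lower (np.float32(184.94717), np.float64(566.0), np.float64(-139.0))
```

View pics/over.png

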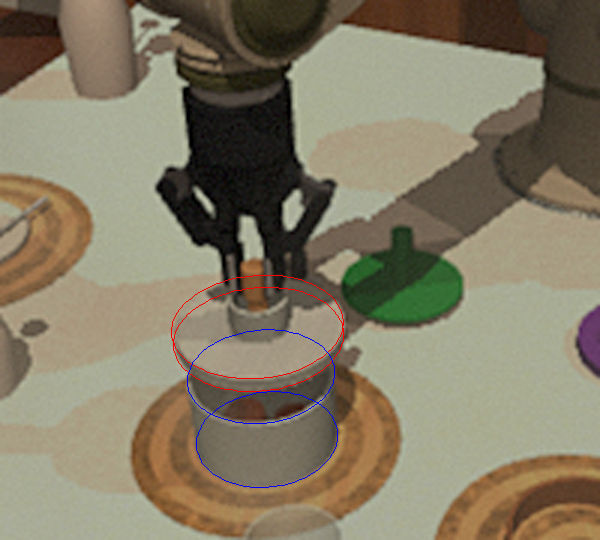

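Lid and tin overlays match within a pixel. Lowering slowly.

```bash
python3 -m crank '[{"dp":[0,6,1],"roll":0,"gripper":230},{"dp":[0,13,1],"roll":0,"gripper":230},{"dp":[0,20,1],"roll":0,"gripper":230},{"dp":[0,26,1],"roll":0,"gripper":230},{"dp":[0,30,1],"roll":0,"gripper":230},{"dp":[0,33,1],"roll":0,"gripper":230},{"dp":[0,36,1],"roll":0,"gripper":230},{"dp":[0,36,1],"roll":0,"gripper":230}]'
python3 -m crank '[{"dp":[0,1,0],"roll":0,"gripper":230},{"dp":[0,2,0],"roll":0,"gripper":230},{"dp":[0,3,0],"roll":0,"gripper":230},{"dp":[0,4,0],"roll":0,"gripper":230},{"dp":[0,5,0],"roll":0,"gripper":230},{"dp":[0,6,0],"roll":0,"gripper":230},{"dp":[0,6,0],"roll":0,"gripper":230}]'
```

```text
time_s: 11.48
eef_pos: [568.4, -136.5, 141.7]
ee_rot: [0.084, -0.085, 0.702, -0.702]
force: [0.3, 0.3, -4.0]
grip_width: 0.233
time_s: 12.07
eef_pos: [568.5, -136.6, 136.1]
ee_rot: [0.084, -0.085, 0.702, -0.702]
force: [0.3, 0.3, -4.6]
grip_width: 0.236
```

```bash
python3 -m crank '[{"dp":[0,0.7,0],"roll":0,"gripper":230},{"dp":[0,1.4,0],"roll":0,"gripper":230},{"dp":[0,2,0],"roll":0,"gripper":230},{"dp":[0,2,0],"roll":0,"gripper":230},{"dp":[0,2,0],"roll":0,"gripper":230}]'
```

```text
time_s: 12.48
eef_pos: [568.6, -136.6, 134.4]
ee_rot: [-0.085, 0.085, -0.702, 0.702]
force: [-1.4, 0.5, -3.7]
grip_width: 0.235
```

```bash
python3 -m crank '[{"dp":[0,0.5,0],"roll":0,"gripper":230},{"dp":[0,1,0],"roll":0,"gripper":230},{"dp":[0,1,0],"roll":0,"gripper":230},{"dp":[0,1,0],"roll":0,"gripper":230}]'
```

```text
time_s: 12.82
eef_pos: [568.6, -136.6, 134.4]
ee_rot: [-0.085, 0.084, -0.702, 0.702]
force: [-4.7, 1.5, 5.6]
grip_width: 0.236
```

Seated: the height equals the stand relation (134.4), and the contact force rises. Releasing.

```bash
python3 -m crank '[{"dp":[0,-0.7,0],"roll":0,"gripper":230},{"dp":[0,-0.7,0],"roll":0,"gripper":150},{"dp":[0,-0.7,0],"roll":0,"gripper":100},{"dp":[0,-0.7,0],"roll":0,"gripper":0},{"dp":[0,-0.7,0],"roll":0,"gripper":0},{"dp":[0,-0.7,0],"roll":0,"gripper":0},{"dp":[0,-0.7,0],"roll":0,"gripper":0},{"dp":[0,-0.7,0],"roll":0,"gripper":0}]'
python3 - <<'E'
from h import *
go(568.6,-136.6,107)
s=eyes.capture("scene")
for f in (60,): print("lids seated",fitc([s],[(67.5,f+18),(24,f+46)],(568.5,-136),10),"off-height check",[(dz,round(float(fitc([s],[(67.5,f+dz+18),(24,f+dz+46)],(568.5,-136),6)[0]),1)) for dz in (-3,0,3,6,9)])
o=(150,140)
im=cv2.resize(s["color"][o[1]:o[1]+130,o[0]:o[0]+150],None,fx=4,fy=4,interpolation=2)[:,:,::-1].copy()
cv2.imwrite("pics/seat.png",im)
E
```

```text
time_s: 13.48
eef_pos: [568.6, -136.6, 134.0]
ee_rot: [-0.085, 0.085, -0.702, 0.702]
force: [0.3, 0.5, 0.0]
grip_width: 0.998
dp [ 0. 27.  0.] roll 0 pos [ 568.6 -136.6  134. ] F [0.3 0.5 0. ] w 0.998 t 13.48
lids seated (np.float32(218.28119), np.float64(566.5), np.float64(-137.0)) off-height check [(-3, 216.5), (0, 218.3), (3, 219.0), (6, 219.2), (9, 217.8)]
```

View pics/seat.png

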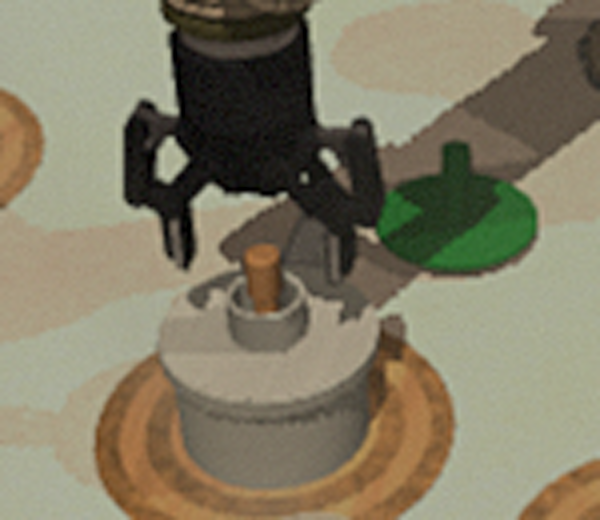

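The lids sit level on the tin (skirt over the rim) and the knob is free. Lowering onto the collar.

```bash
python3 -m crank '[{"dp":[0,8,0],"roll":0,"gripper":0},{"dp":[0,17,0],"roll":0,"gripper":0},{"dp":[0,24,0],"roll":0,"gripper":0},{"dp":[0,28,0],"roll":0,"gripper":0},{"dp":[0,30,0],"roll":0,"gripper":0},{"dp":[0,30,0],"roll":0,"gripper":0}]'
python3 -m crank '[{"dp":[0,0,0],"roll":0,"gripper":60},{"dp":[0,0,0],"roll":0,"gripper":75},{"dp":[0,0,0],"roll":0,"gripper":90},{"dp":[0,0,0],"roll":0,"gripper":105},{"dp":[0,0,0],"roll":0,"gripper":120},{"dp":[0,0,0],"roll":0,"gripper":150},{"dp":[0,0,0],"roll":0,"gripper":180},{"dp":[0,0,0],"roll":0,"gripper":180}]' 50
```

```text
time_s: 14.03
eef_pos: [568.4, -136.5, 103.3]
ee_rot: [0.084, -0.085, 0.702, -0.702]
force: [-0.3, -0.9, 0.1]
grip_width: 0.999
time_s: 14.7
eef_pos: [568.8, -136.7, 104.6]
ee_rot: [-0.085, 0.084, -0.702, 0.702]
force: [-1.5, 0.2, 6.8]
grip_width: 0.537
```

```bash
python3 -m crank '[{"dp":[0,-2,0],"roll":0,"gripper":180},{"dp":[0,-5,0],"roll":0,"gripper":180},{"dp":[0,-9,0],"roll":0,"gripper":180},{"dp":[0,-14,0],"roll":0,"gripper":180},{"dp":[0,-20,0],"roll":0,"gripper":180},{"dp":[0,-20,0],"roll":0,"gripper":180}]'
python3 - <<'E'
from h import *
go(568.6,-136.6,215)
E
```

```text
time_s: 15.2
eef_pos: [569.1, -136.8, 125.5]
ee_rot: [-0.085, 0.084, -0.702, 0.702]
force: [-0.2, 0.0, -1.7]
grip_width: 0.538
dp [  0.3 -89.5  -0.2] roll 0 pos [ 569.1 -136.8  125.5] F [-0.2  0.  -1.7] w 0.538 t 15.2
```

Only the outer lid's weight (about 2 N) is carried. Continuing straight up.

```bash
python3 -m crank '[{"dp":[0,-6,0],"roll":0,"gripper":180},{"dp":[0,-15,0],"roll":0,"gripper":180},{"dp":[0,-26,0],"roll":0,"gripper":180},{"dp":[0,-38,0],"roll":0,"gripper":180},{"dp":[0,-50,0],"roll":0,"gripper":180},{"dp":[0,-62,0],"roll":0,"gripper":180},{"dp":[0,-74,0],"roll":0,"gripper":180},{"dp":[0,-84,0],"roll":0,"gripper":180},{"dp":[0,-90,0],"roll":0,"gripper":180},{"dp":[0,-90,0],"roll":0,"gripper":180}]'
python3 - <<'E'
from h import *
go(568.6,-136.6,215)
s=eyes.capture("scene")
o=(100,60)
cv2.imwrite("pics/end.png",cv2.resize(s["color"][o[1]:o[1]+200,o[0]:o[0]+260],None,fx=3,fy=3,interpolation=2)[:,:,::-1])
E
```

```text
time_s: 16.03
eef_pos: [569.0, -136.7, 215.7]
ee_rot: [-0.085, 0.084, -0.702, 0.703]
force: [0.8, -0.2, -2.5]
grip_width: 0.538
dp [ 0.4  0.7 -0.2] roll 0 pos [ 569.  -136.7  215.7] F [ 0.8 -0.2 -2.5] w 0.538 t 16.03
```

View pics/end.png

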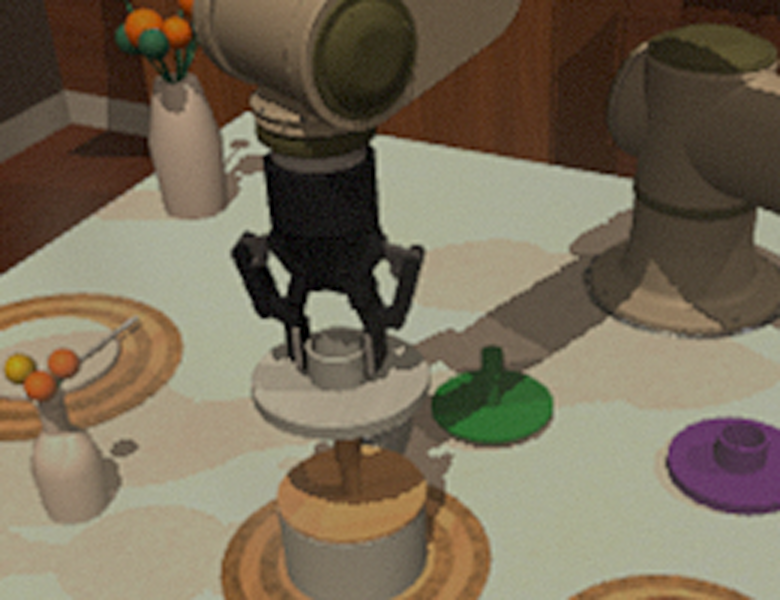

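The outer lid is held above the tin, and the inner lid sits seated with its knob below. A quick numeric check of level before handing in.

```bash
python3 - <<'E'
from h import *
from scipy.optimize import differential_evolution as de
s=eyes.capture("scene");g=grad(s);e=ctrl.sense()["eef_pos"]
b=e[2]-104.6+65.5
def f(v):
    A=Rot.from_euler("xy",v[3:]).as_matrix();sc=0
    for r,z,w in [(67.5,12.5,1),(24,40.5,.7)]:
        q=pp(s,circ((0,0),r,z)@A.T+v[:3]).astype(np.float32); sc+=w*cv2.remap(g,q[None,:,0],q[None,:,1],1).mean()
    return -sc
r=de(f,[(e[0]-6,e[0]+6),(e[1]-6,e[1]+6),(b-4,b+4),(-.15,.15),(-.15,.15)],seed=1)
print(r.x[:3].round(1),np.degrees(r.x[3:]).round(1),r.fun,b)
print("inner",[d for d in models.spot_point(s,"knob_top")][:2])
E
```

```text
[ 562.7 -139.3  171.3] [-0.  0.] -206.6968536376953 174.67128766958544
inner [{'centre': [214.0, 202.0], 'confidence': 0.82}, {'centre': [262.7, 178.7], 'confidence': 0.67}]
```

```bash
python3 -c "
from rig import ctrl
print(ctrl.finish_job(), ctrl.sense()['time_s'])"
```

```text
the job is handed in; nothing more can be done
the job is handed in; nothing more can be done
```

I did all three steps in order and handed the job in at about 16 s of robot time; no verdict came back.

- **Lock:** I slid it outwards until it met the end stop. It moved about 34 mm, then the force rose to about 26 N with no further travel. The picture taken afterwards shows it against the stop block.
- **Lids onto the tin:** I carried both lids together by the knob and lowered them onto the tin. They stopped at the expected height (TCP 134.4 mm) with about 6 N of contact force, and I let go of the knob. A picture-based check of the seated height could not settle it, as its scores were nearly equal from 3 mm below to 9 mm above. The seating therefore rests on the height and force readings and on the picture, which looks level.
- **Outer lid:** I took it by the collar and lifted it straight up about 110 mm. The force on the tool was about 2.5 N, which fits the outer lid alone.

In the last picture the inner lid is seated on the tin and the outer lid is held about 39 mm above the knob by my reckoning. A fit to that picture gave a tilt of about 0°. Its position came out about 6 mm short in x, at the limit of the search, and 3 mm off in y and in height, so I give it little weight. The lock was hidden in that picture. I never moved near the tumbler, bud vase or plate, but did not re-measure them.

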